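# Put the card case from the recipe binder away in its tray

## Robot

A 6-joint arm with a two-finger parallel gripper is mounted at the origin on a cart in front of the work surface, level with it; the furniture and walls round the work are solid. World frame = base frame: x ahead of the robot, y to its left, z up, the work surface at z = 0. Lengths are in m, angles in rad, forces in N, time in s.
With the tool pointing down it reaches from about 0.25 to 0.775 m from the base axis. Payload 4 kg.
Tool frame: the origin (TCP) lies at the very end of the fingers, on their centre line; the grasp point (between the pads) lies 19 mm behind it (robot.tcp_to_grasp is the distance from the TCP to the grasp point, in m); z points along the fingers, y is the line along which they close (so a half turn about z gives the same grasp; the last joint's range is limited). The gripper opens to 94 mm and grips with 3 to 60 N. Pads are 16 mm wide; open, the fingers measure 119 mm over their backs; the gripper's body (75 mm by 177 mm) begins 78 mm behind the grasp point.
Start: joints at [-1.289, 0.087, 1.371, -0, 1.684, -0.103], TCP at [0.206, -0.51, 0.182] pointing down, gripper open.
Joint ranges: [-3.1, 3.1], [-0.76, 2.03], [0.27, 2.55], [-1.08, 4.22], [0.17, 2.65], [-2.57, 2.57]. Speed limits (rad/s): [2.79, 2.79, 3.14, 3.14, 3.14, 3.14].

## Interface

Orientations are given as [roll, pitch, yaw] about the fixed x, y, z axes, in that order (R = Rz(yaw) Ry(pitch) Rx(roll)).
In Python, from bench import robot gives the robot as it stands.
- The arm moves only by the shell command python3 nudge.py FILE, which reads ROWS from the file FILE. ROWS is a JSON list of rows, 1 to 20 of them, each of 5 numbers: the finger opening in m, then dx, dy, dz in cm, then a turn about the tool's z in units of 0.05 rad; each row shifts and turns the commanded pose from where the row before left it, along the tool's axes as they then stand; what a row does not reach is not made up. A row lasts 1/12 s, in which the tool goes at most 0.0417 m and 0.125 rad, less where a joint would pass 70% of its speed; a pose out of reach is approached as far as the arm can. The fingers move at their own pace and stop on an object; the grip force is fixed at half the most. Time passes only in rows, so rows that do not move let the fingers close. It prints the time, the measured TCP pose, the force, the opening and the grip force at its end. Input that does not fit is refused with a message, and nothing moves.
- robot.get_obs(): the state, without advancing time (a new reading comes with each control period).
- robot.snapshot(name): name is "side" or "top"; returns a dict with "color" (420x560x3 uint8, blue, green, red), "fx", "fy", "cx", "cy" (pixels), "extrinsics" (4x4, takes a point from world to camera coordinates). Camera axes: x right, y down, z forward; pixel columns grow to the right and rows downward; lengths in m; the calibration is good to about 2 mm. A picture is of the moment at which its call begins. There is no depth.
- robot.close_job(): hands the job in; it is judged then, once.
The state is a dict: "time": time; "joint_positions": joint angles; "qvel": joint speeds; "joint_torque": joint torques, N m; "tool_pos": TCP position; "ee_rot": TCP orientation; "wrist_force": force on the tool from outside, world axes, zero at the start; "wrist_torque": the same for the moment, N m; "width": finger opening in m; "finger_force": force on a finger pad.
Only numpy, scipy, OpenCV 4.12 (cv2) and the standard library are available. Lean on these libraries where they do the work, as an engineer would, in place of code of your own. Each camera call takes 0.05 s, during which the arm holds its last target. There are 200 camera calls.

## Task

Lift the binder's lever so that its rings spring open, take the orange card case off the rings and lay it in the wooden tray beside the teal case (that one has slid over: push it gently back against the far wall to make room), so that both lie flat on the tray's floor with nothing above the rim. Then press the lever fully down again to close the rings. Do not lift the teal case out, and leave everything else on the worktop where it stands.

Things in the scene. Friction and masses are not known exactly. Their poses are not given: they have to be found in the camera images.
- binder: Recipe binder lying open (cream inside, dark blue edges), fixed. Origin on the worktop midway between its two upright steel posts (6 mm thick, 48 mm high, at x = 0, y = -40 and +40 mm). x points to the spine and open front cover, y along the spine, z up. Covers 3 mm thick, 270 mm in y, x = -105 to +270. A wad of pages, top at z = 18, lies at x = -96 to +14, y = -68 to +68.
- rings: The binder's two steel arches (at y = -40 and +40 mm) on a common axle. Origin on the axle, which runs along the binder's y at x = 45, z = 13 mm. Shut, they rise to z = 70 mm and meet the tops of the posts, so nothing can leave the rings; open, they lean back over the spine by 1 rad. The lever moves them.
- lever (a joint): Binder lever, rad: 0 = pressed down, rings closed; 1.2 = raised nearly upright, rings open. Axle along the binder's y through x = 45, y = 108, z = 14 mm. A spring with a dead point near 0.55 rad holds it: below that it is driven shut, above it flies open by itself. To lift it, or to press it shut again, takes about 12 N at the grip, more when moved fast; it stays at either end.
- lever_grip (a point): Centre of the black thumb roll at the lever's end: a bar 12 mm thick, 26 mm long along the binder's y, 86.5 mm from the lever's axle. Lever down: at x = -40, y = 108, z = 30 mm of the binder, 21 mm free under it; raised: x = 29, z = 99 mm. Along y 30 mm are free on each side. Behind it the lever is a strip 14 mm wide, 4 mm thick.
- orange_case: Orange plastic card case, 0.13 to 0.25 kg, on the pages. Origin: centre of the underside of its body, 62 (x) x 130 (y) x 30 mm. On the lid, centred, a grip bar 12 mm wide (x), 60 long (y), z = 30 to 48 mm. A 6 mm thick flange runs along the +x side out to x = 54.5 mm (85.5 mm over all); its two 13 mm holes at x = 42.5, y = -40 and +40 mm sit over the binder's posts.
- teal_case: Teal card case of the same shape and axes, lying loose in the far (+x) half of the tray, flange to +x. It has slid 12 to 27 mm off the tray's +x wall, so the space left beside it is too narrow for the orange case until it is pushed back; it slides with 1 to 3 N.
- tray: Light wooden tray, heavy, does not move. Origin at the centre of its underside; x across the two lying cases, y along them. Inside 182 mm (x) x 144 mm (y); floor 6 mm thick, walls 8 mm thick, rim at z = 58 mm. With the teal case against the +x wall (its origin then at x = 36.5 mm) the orange one has 11 mm of play beside it.
- tray_floor (a point): Centre of the tray's inner floor, on its surface; axes as the tray's. Over the back of the worktop hangs a wall cabinet, from 0.42 m above the worktop up; its doors stand at world x = 0.61 m, their knobs reach x = 0.57 m near y = 0.1 m: keep the wrist in front of them.
- pepper_mill: Turned brown wooden mill, 58 mm wide, 170 mm high, at the right edge. Bystander. Origin under its centre.
- salt_shaker: Glass shaker with a grey cap, 44 mm wide, 90 mm high, at the right edge. Bystander. Origin under its centre.
- green_jar: Small jar with a green lid, 55 mm wide, 70 mm high, at the right edge. Bystander. Origin under its centre.
- bowl: White bowl, 115 mm wide, 59 mm high, at the left. Bystander. Origin under its centre.
- glass: Tall clear drinking glass, 82 mm wide, 152 mm high, at the left. Bystander. Origin under its centre.
- carrot_a: Carrot 125 mm long, lying at the front left. Bystander.
- carrot_b: Carrot 125 mm long, lying at the front left. Bystander.

How it is judged:
On the way, in this order (a step that is already met when the one before it is completed fails the run):
1. the lever is up and the rings are open, the orange case still on the binder (value of joint lever above 1 rad and z of orange_case in the frame of binder below 0.03 m and horizontal distance between orange_case and binder below 0.06 m), for 0.2 s.
2. the orange case lies flat on the tray's floor beside the teal one, let go (z of orange_case in the frame of tray_floor below 0.004 m and angle between orange_case's own z axis and vertical below 0.05 rad and horizontal distance between orange_case and tray_floor below 0.075 m and contact force between the fingers and orange_case below 0.3 N), for 0.2 s.
At the end, for the whole second after the job is handed in: The lever is down within 0.06 rad, so that the rings are closed; the orange and the teal case both lie in the tray, their undersides within 4 mm of its floor and level within 0.05 rad, hence wholly below the rim; the orange case is at rest (value of joint lever below 0.06 rad and z of each of orange_case, teal_case in the frame of tray_floor below 0.004 m and angle between each of orange_case, teal_case's own z axis and vertical below 0.05 rad and horizontal distance between each of orange_case, teal_case and tray_floor below 0.075 m and linear speed of orange_case below 0.02 m/s); the robot touches nothing.
It fails at once if the teal case is rammed against the tray (more than 50 N) (contact force between teal_case and tray above 50 N).
It fails at once if the teal case is lifted out of the tray (z of teal_case in the frame of tray_floor above 0.03 m).
It fails at once if a bystander is moved more than 30 mm (distance of any of pepper_mill, salt_shaker, green_jar, bowl, glass, carrot_a, carrot_b from where it was at the start of the episode above 0.03 m).
It also fails if it takes over 67 s, if anything falls off the work surface, if the arm or the gripper's body presses on something with over 40 N, if the wrist force passes 120 N, or if a joint passes its speed limit or range.

## Working session

There is one attempt and no reset: what is moved stays moved. The work goes in short steps, Python scripts to look and compute and a shell command to move; the robot and the scene stay as the last step left them, time stands still between calls to the robot, and variables do not carry over. Pictures are saved under pics/ and viewed, at most 10 in all, crops included, and the job is handed in when it is done.

```bash
ls; mkdir -p pics; python3 - <<'E'
from bench import robot
import cv2,numpy as np
for n in("top","side"):
    s=robot.snapshot(n); cv2.imwrite(f"pics/{n}0.png",s["color"])
    print(n,s["fx"],s["fy"],s["cx"],s["cy"]);print(np.round(s["extrinsics"],4).tolist())
o=robot.get_obs();print({k:np.round(v,3).tolist() for k,v in o.items()})
E
```

```text
bench.py
nudge.py
pics
top 404.6254997010705 404.6254997010705 279.9434785137965 201.1614878937698
[[0.0042, -0.9997, 0.0259, 0.0258], [-0.987, -0.0083, -0.1603, 0.4526], [0.1605, -0.0249, -0.9867, 1.3025], [0.0, 0.0, 0.0, 1.0]]
side 420.3570647158503 420.3570647158503 274.4615307065354 213.83911449739207
[[-0.8865, -0.4627, -0.0115, 0.441], [-0.2974, 0.5884, -0.7519, 0.1471], [0.3546, -0.6631, -0.6592, 1.3208], [0.0, 0.0, 0.0, 1.0]]
{'time': 0.1, 'joint_positions': [-1.289, 0.088, 1.372, -0.0, 1.684, -0.103], 'qvel': [-0.0, -0.001, -0.002, 0.001, -0.0, -0.001], 'joint_torque': [0.002, -34.125, -30.33, 0.072, 0.03, -0.0], 'tool_pos': [0.206, -0.509, 0.181], 'ee_rot': [-3.14, -0.0, 0.385], 'wrist_force': [0.174, 0.136, 0.666], 'wrist_torque': [-0.002, -0.047, -0.002], 'finger_force': 0.0, 'width': 0.094}
```

View pics/top0.png

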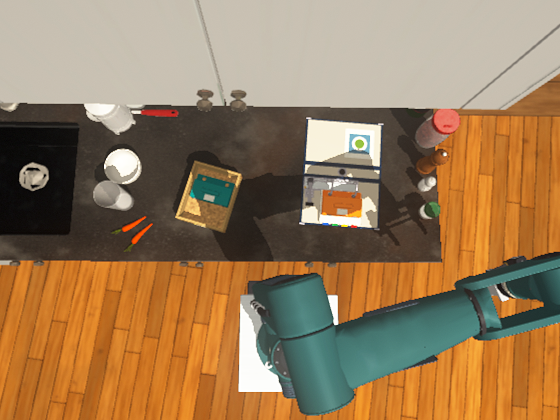

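View pics/side0.png

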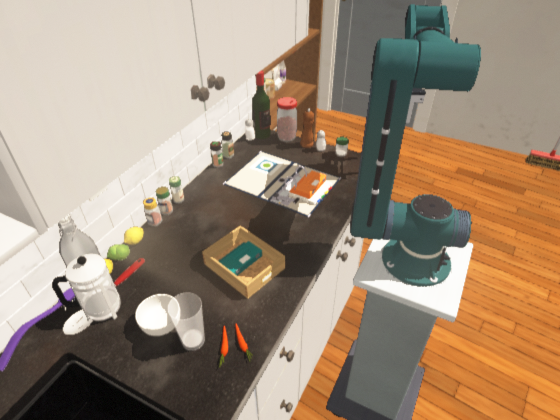

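The top view shows the binder at about (342,175) with the orange case at (342,204) and the lever on its left near (310,190). The tray is at (208,196) with the teal case in it. In the side view the binder is at (285,183) and the tray at (244,260). Next I'll take enlarged crops.

```bash
python3 - <<'E'
import cv2,numpy as np
t=cv2.imread("pics/top0.png");s=cv2.imread("pics/side0.png")
a=cv2.resize(t[110:240,295:390],None,fx=4.6,fy=4.6,interpolation=cv2.INTER_CUBIC)
b=cv2.resize(t[150:240,165:250],None,fx=4,fy=4,interpolation=cv2.INTER_CUBIC)
c=np.zeros((600,800,3),np.uint8);c[:a.shape[0],:a.shape[1]]=a;c[:b.shape[0],450:450+b.shape[1]]=b
cv2.imwrite("pics/c1.png",c)
a=cv2.resize(s[145:215,220:345],None,fx=4,fy=4,interpolation=cv2.INTER_CUBIC)
b=cv2.resize(s[220:300,195:295],None,fx=3.8,fy=3.8,interpolation=cv2.INTER_CUBIC)
c=np.zeros((600,800,3),np.uint8);c[:280,:500]=a;c[290:290+b.shape[0],:b.shape[1]]=b
cv2.imwrite("pics/c2.png",c)
E
```

```text
(no output)
```

View pics/c1.png

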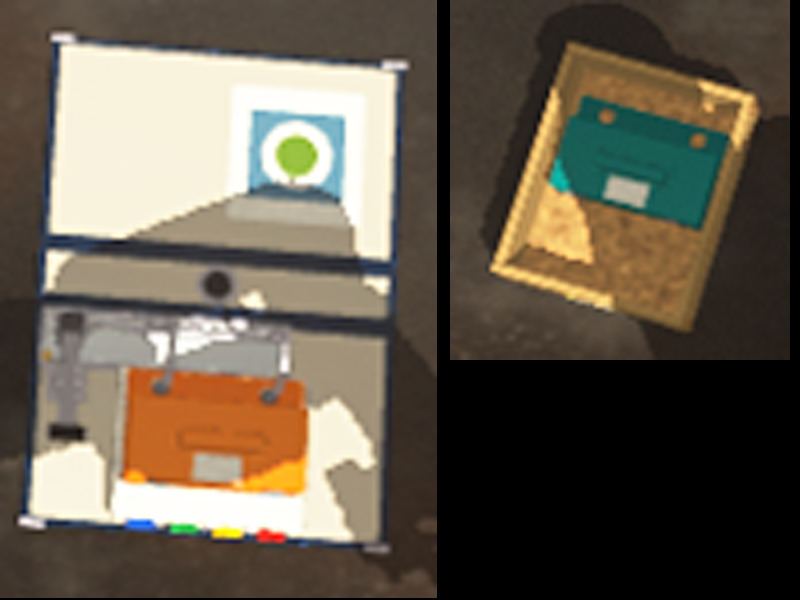

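View pics/c2.png

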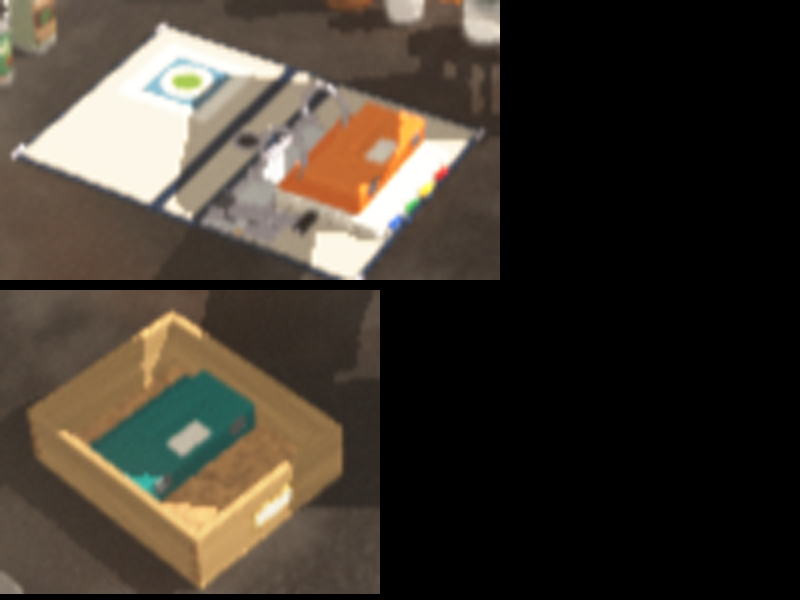

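Crop pixel positions:
- **Binder, top view:** corners at crop (62,38), (398,65), (378,548) and (33,523), lever grip at (67,432), orange label at (218,467).
- **Tray, top view:** rim corners at (568,42), (760,98), (690,331) and (490,270), teal label at (628,190).
- **Side view:** lever grip at (305,220), orange label at (382,150), teal label at (188,437).

I'll now triangulate these points and fit the poses.

```bash
cat > h.py <<'E'
import numpy as np,cv2
from bench import robot
K={'top':(404.6255,404.6255,279.9435,201.1615),'side':(420.357,420.357,274.4615,213.839)}
E={}
def cam(n):
    if n not in E: E[n]=robot.snapshot(n)["extrinsics"]
    return E[n]
def ray(n,u,v):
    T=cam(n);f,_,cx,cy=K[n];R=T[:3,:3]
    d=R.T@np.array([(u-cx)/f,(v-cy)/f,1]);return -R.T@T[:3,3],d/np.linalg.norm(d)
def pl(n,u,v,z):
    c,d=ray(n,u,v);return c+d*(z-c[2])/d[2]
def tri(a,b):
    A=np.zeros((3,3));y=np.zeros(3);L=[]
    for n,p in(('top',a),('side',b)):
        c,d=ray(n,*p);P=np.eye(3)-np.outer(d,d);A+=P;y+=P@c;L.append((c,d,P))
    x=np.linalg.solve(A,y);return x,[np.linalg.norm(P@(x-c))*1e3 for c,d,P in L]
def rigid(obj,w):
    obj=np.array(obj,float);w=np.array(w)[:,:2];a=obj.mean(0);b=w.mean(0)
    H=(obj-a).T@(w-b);th=np.arctan2(H[0,1]-H[1,0],H[0,0]+H[1,1])
    R=np.array([[np.cos(th),-np.sin(th)],[np.sin(th),np.cos(th)]])
    t=b-R@a;return t,th,np.linalg.norm(obj@R.T+t-w,axis=1)*1e3
T1=lambda x,y:(295+(x+.5)/4.6-.5,110+(y+.5)/4.6-.5)
T2=lambda x,y:(165+(x-450+.5)/4-.5,150+(y+.5)/4-.5)
S1=lambda x,y:(220+(x+.5)/4-.5,145+(y+.5)/4-.5)
S2=lambda x,y:(195+(x+.5)/3.8-.5,220+(y-290+.5)/3.8-.5)
E
python3 - <<'E'
from h import *
np.set_printoptions(precision=4,suppress=True)
ob=[(.27,.135),(.27,-.135),(-.105,-.135),(-.105,.135)]
bt=[T1(62,38),T1(398,65),T1(378,548),T1(33,523)];bs=[S1(15,152),S1(165,30),S1(480,135),S1(360,278)]
print("binder top",rigid(ob,[pl('top',*p,.003) for p in bt]))
print("binder side3",rigid(ob[:3],[pl('side',*p,.003) for p in bs[:3]]))
for i in range(3):print(tri(bt[i],bs[i]))
ot=[(.099,.08),(.099,-.08),(-.099,-.08),(-.099,.08)]
tt=[T2(568,42),T2(760,98),T2(690,331),T2(490,270)];ts=[S2(30,410),S2(170,313),S2(340,430),S2(205,540)]
print("tray top",rigid(ot,[pl('top',*p,.058) for p in tt]))
print("tray side",rigid(ot,[pl('side',*p,.058) for p in ts]))
for i in range(4):print(tri(tt[i],ts[i]))
print("grip",tri(T1(67,432),S1(305,220)),"olabel",tri(T1(218,467),S1(382,150)),"tlabel",tri(T2(628,190),S2(188,437)))
# masks
t=cv2.imread("pics/top0.png");hsv=cv2.cvtColor(t,cv2.COLOR_BGR2HSV)
for nm,lo,hi,(x0,x1,y0,y1) in(("or",(5,150,80),(15,255,255),(315,370,185,222)),("teal",(80,120,40),(95,255,255),(180,245,160,220))):
    m=np.zeros(t.shape[:2],np.uint8);m[y0:y1,x0:x1]=cv2.inRange(hsv,lo,hi)[y0:y1,x0:x1]
    m=cv2.morphologyEx(m,cv2.MORPH_CLOSE,np.ones((7,7)))
    c=max(cv2.findContours(m,0,2)[0],key=cv2.contourArea);r=cv2.minAreaRect(c);print(nm,r,cv2.boxPoints(r).tolist())
E
```

```text
binder top (array([ 0.4781, -0.1801]), np.float64(-0.06921799604831752), array([6.0034, 5.7835, 8.2741, 7.8783]))
binder side3 (array([ 0.4778, -0.1725]), np.float64(-0.08930964375145033), array([7.3656, 7.8752, 3.9023]))
(array([ 0.7565, -0.0696,  0.0029]), [np.float64(1.1509668886396125), np.float64(1.1509668886397204)])
(array([ 0.7371, -0.3295, -0.0014]), [np.float64(1.731184847305142), np.float64(1.731184847305121)])
(array([ 0.3662, -0.3002,  0.001 ]), [np.float64(0.29388134122232146), np.float64(0.29388134122234866)])
tray top (array([0.4653, 0.2598]), np.float64(-0.27878524280850947), array([2.8298, 2.0641, 4.6002, 3.8823]))
tray side (array([0.4654, 0.2639]), np.float64(-0.2704079383394195), array([2.8551, 2.6014, 5.4688, 5.2113]))
(array([0.5825, 0.3118, 0.0579]), [np.float64(0.802962264806492), np.float64(0.8029622648067891)])
(array([0.5423, 0.1553, 0.0503]), [np.float64(2.9211511471831386), np.float64(2.9211511471831426)])
(array([0.3507, 0.2085, 0.0471]), [np.float64(3.9189065906556655), np.float64(3.9189065906557228)])
(array([0.391 , 0.3654, 0.0613]), [np.float64(2.88
[... 212 characters left out ...]
(0.15464623314747045), np.float64(0.15464623314738435)]) tlabel (array([0.4644, 0.2625, 0.0361]), [np.float64(0.48234822726138266), np.float64(0.48234822726143123)])
or ((341.634521484375, 203.38623046875), (39.36355972290039, 24.415372848510742), 4.763641834259033) [[321.0069274902344, 213.91726684570312], [323.0345153808594, 189.58624267578125], [362.2621154785156, 192.85519409179688], [360.2345275878906, 217.18621826171875]]
teal ((211.6077117919922, 189.93844604492188), (40.08155059814453, 24.119094848632812), 15.255118370056152) [[189.1000213623047, 196.29998779296875], [195.44618225097656, 173.03076171875], [234.1154022216797, 183.576904296875], [227.7692413330078, 206.84613037109375]]
```

```bash
cat >> h.py <<'E'
B=np.array([.4781,-.1795]);BT=-.072;TR=np.array([.4653,.2605]);TT=-.272
def w(o,th,x,y):
    c,s=np.cos(th),np.sin(th);return o+np.array([c*x-s*y,s*x+c*y])
def go(x,y,z,yaw):
    o=robot.get_obs();p=o['tool_pos'];a=o['ee_rot'][2]
    turn=(a-yaw+np.pi/2)%np.pi-np.pi/2;yw=a-turn
    d=np.array([x,y,z])-p;f=lambda q:(np.round([np.cos(q)*d[0]+np.sin(q)*d[1],np.sin(q)*d[0]-np.cos(q)*d[1],-d[2]],4))
    print('target',np.round([x,y,z],4),'yaw now',round(a,3),'turn',round(turn,3),'after turn d',f(yw),'before',f(a))
E
python3 -c "
from h import *
go(*w(B,BT,-.04,.108),.10,BT)"
```

```text
target [ 0.446  -0.0689  0.1   ] yaw now 0.385 turn 0.457 after turn d [ 0.2073 -0.4566  0.0811] before [ 0.3875 -0.3184  0.0811]
```
Does row's rotation apply before the shift? Turn first, 4 rows, then shift. |d|=.508 -> 13 rows at .039: (0.016,-.0351,.0062).

Units first: shifts go in cm and turns go in units of 0.05 rad. So -0.0326 m is -3.26, 0.0148 m is 1.48, 0.115 rad is 2.3.

```bash
echo '[[0.046, 0, 0, 0, 2.28], [0.046, 0, 0, 0, 2.28], [0.046, 0, 0, 0, 2.28], [0.046, 0, 0, 0, 2.3], [0.046, 1.48, -3.26, 0.58, 0], [0.046, 1.48, -3.26, 0.58, 0], [0.046, 1.48, -3.26, 0.58, 0], [0.046, 1.48, -3.26, 0.58, 0], [0.046, 1.48, -3.26, 0.58, 0], [0.046, 1.48, -3.26, 0.58, 0], [0.046, 1.48, -3.26, 0.58, 0], [0.046, 1.48, -3.26, 0.58, 0], [0.046, 1.48, -3.26, 0.58, 0], [0.046, 1.48, -3.26, 0.58, 0], [0.046, 1.48, -3.26, 0.58, 0], [0.046, 1.48, -3.26, 0.58, 0], [0.046, 1.48, -3.26, 0.58, 0], [0.046, 1.48, -3.26, 0.58, 0], [0.046, 0, 0, 0, 0], [0.046, 0, 0, 0, 0]]' > rows.txt && python3 nudge.py rows.txt
python3 - <<'E'
from h import *
go(*w(B,BT,-.04,.108),.012,BT)
s=robot.snapshot('side')['color'];t=robot.snapshot('top')['color']
cv2.imwrite('pics/a.png',np.hstack([cv2.resize(s[120:240,220:350],None,fx=3,fy=3),cv2.resize(t[120:240,265:395],None,fx=3,fy=3)]))
E
```

```text
time: 1.87
tool_pos: [0.4459, -0.068, 0.0999]
ee_rot: [3.141, 0.002, -0.068]
wrist_force: [-1.0, -0.6, -0.1]
width: 0.0459
finger_force: 0.0
target [ 0.446  -0.0689  0.012 ] yaw now -0.068 turn 0.004 after turn d [0.0001 0.0009 0.0879] before [0.0001 0.0009 0.0879]
```

View pics/a.png

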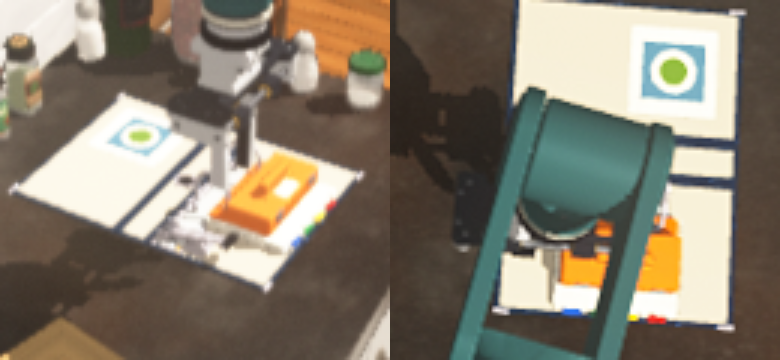

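The side view shows the fingers at crop (235,160), hanging above the lever and left of the orange case. In the top view the arm hides the grip. I'll descend and close on the roll's ends.

To row units: 0.03 m is 3, 0.017 m is 1.7.

```bash
echo '[[0.046, 0, 0, 3, 0], [0.046, 0, 0.09, 3, 0], [0.046, 0, 0, 1.7, 0], [0.046, 0, 0, 1, 0], [0.046, 0, 0, 0, 0], [0.0, 0, 0, 0, 0], [0.0, 0, 0, 0, 0], [0.0, 0, 0, 0, 0], [0.0, 0, 0, 0, 0], [0.0, 0, 0, 0, 0]]' > rows.txt && python3 nudge.py rows.txt
```

```text
time: 2.8
tool_pos: [0.4468, -0.0707, 0.0146]
ee_rot: [3.141, -0.002, -0.072]
wrist_force: [-0.3, 0.2, -1.1]
width: 0.0159
finger_force: 0.0
```

```bash
echo '[[0.0, 0, 0, 0, 0], [0.0, 0, 0, 0, 0], [0.0, 0, 0, 0, 0]]' > rows.txt && python3 nudge.py rows.txt; python3 - <<'E'
from h import *
s=robot.snapshot('side')['color']
cv2.imwrite('pics/b.png',cv2.resize(s[150:225,240:340],None,fx=7,fy=7,interpolation=cv2.INTER_CUBIC))
E
```

```text
time: 3.05
tool_pos: [0.446, -0.0704, 0.0137]
ee_rot: [3.141, -0.0, -0.072]
wrist_force: [0.6, 0.0, 0.1]
width: 0.0001
finger_force: 0.0
```

View pics/b.png

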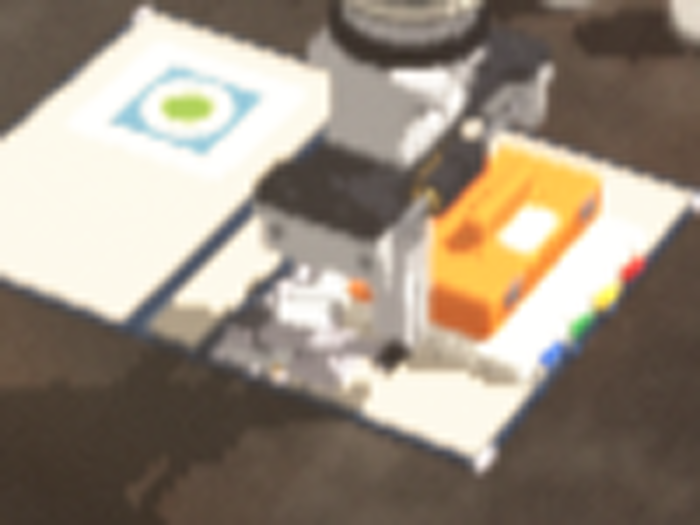

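```bash
python3 - <<'E'
from h import *
def pr(n,p):
    T=cam(n);f,_,cx,cy=K[n];q=T[:3,:3]@p+T[:3,3];return np.round([f*q[0]/q[2]+cx,f*q[1]/q[2]+cy],1)
p=np.array(robot.get_obs()['tool_pos']);print(p,pr('side',p),'crop',(pr('side',p)-[240,150])*7)
print('cam',ray('side',274,213)[0],ray('top',280,200)[0])
for z in(.03,.02,.01,.033):print(z,pl('side',296.2,200.4,z),pl('side',296.1,199.8,z),pl('top',*T1(67,432),z))
t=cv2.imread('pics/top0.png');g=cv2.cvtColor(t,6)
print(g[198:212,300:320])
s=cv2.imread('pics/side0.png');g=cv2.cvtColor(s,6)
print(g[192:208,286:306])
E
```

```text
[ 0.44601263 -0.07037957  0.0136211 ] [296.1 203.5] crop [392.7 374.5]
cam [-0.03366814  0.99333962  0.98637913] [0.23757731 0.06192026 1.35709336]
0.03 [ 0.44512117 -0.06846736  0.03      ] [ 0.44689024 -0.0713671   0.03      ] [ 0.44627289 -0.06885627  0.03      ]
0.02 [ 0.45012744 -0.07956973  0.02      ] [ 0.45191501 -0.08249979  0.02      ] [ 0.44784547 -0.06984171  0.02      ]
0.01 [ 0.45513371 -0.09067209  0.01      ] [ 0.45693978 -0.09363247  0.01      ] [ 0.44941804 -0.07082715  0.01      ]
0.033 [ 0.44361929 -0.06513666  0.033     ] [ 0.44538281 -0.0680273   0.033     ] [ 0.44580112 -0.06856064  0.033     ]
[[ 45  42  54 124 154 151 152 140 126 123 123 133 148 151 151 150 151 151
  150 151]
 [ 46  43  53 123 154 151 152 142 126 123 124 134 148 151 150 150 150 151
  151 151]
 [ 46  43  59 126 154 152 154 140 125 124 125 135 147 151 152 150 151 151
  151 149]
 [ 46  44  70 130 155 143 136 124 117 118 119 125 144 153 152 151 151 151
  150 149]
 [ 48  43  74 133 155 111  67  65  74  81  83  81 108 136 148 152 151 151
  150 150]
 [ 48  41  81 134 149 100  37  34  34  34  35  33 
[... 1376 characters left out ...]
 167 180
  193 188]
 [136 146 135 134 132 136 134 125  85  53  48  57  91 138 155 155 149 168
  177 181]
 [134 139 124 132 136 142 135 102  70  50  56  89 132 149 154 152 147 157
  161 166]
 [136 135 130 136 144 148 144 112 108  68  79 130 152 166 167 166 166 167
  169 170]
 [136 136 139 147 151 152 151 141 135 102 127 150 169 229 233 233 233 233
  232 233]
 [137 137 140 153 153 153 153 151 149 138 148 154 178 243 246 246 246 246
  246 246]
 [141 142 148 154 154 154 152 153 154 152 153 154 179 244 247 247 247 247
  247 247]
 [116 131 146 151 152 155 152 153 152 153 153 156 188 244 247 247 247 247
  247 247]
 [ 77  90 111 130 149 149 151 153 153 154 153 170 231 246 247 247 247 247
  247 247]]
```

To row units: -0.04 m is -4, -0.03 m is -3.

```bash
echo '[[0.046, 0, 0, 0, 0], [0.046, 0, 0, 0, 0], [0.046, 0, 0, 0, 0], [0.046, 0, 0, 0, 0], [0.046, 0, 0, 0, 0], [0.046, 0, 0, 0, 0], [0.046, 0, 0, -3, 0], [0.046, 0, 0, -3, 0], [0.046, 0, 0, -3, 0], [0.046, -3, 0, -3, 0], [0.046, -4, 0, 0, 0], [0.046, -4, 0, 0, 0]]' > rows.txt && python3 nudge.py rows.txt; python3 - <<'E'
from h import *
s=robot.snapshot('side')['color'];t=robot.snapshot('top')['color']
cv2.imwrite('pics/c.png',np.hstack([cv2.resize(s[145:215,250:350],None,fx=4,fy=4,interpolation=2),cv2.resize(t[150:220,295:395],None,fx=4,fy=4,interpolation=2)]))
E
```

```text
time: 4.2
tool_pos: [0.3372, -0.0629, 0.1353]
ee_rot: [3.14, -0.004, -0.071]
wrist_force: [-0.5, 0.3, -0.4]
width: 0.0462
finger_force: 0.0
```

View pics/c.png

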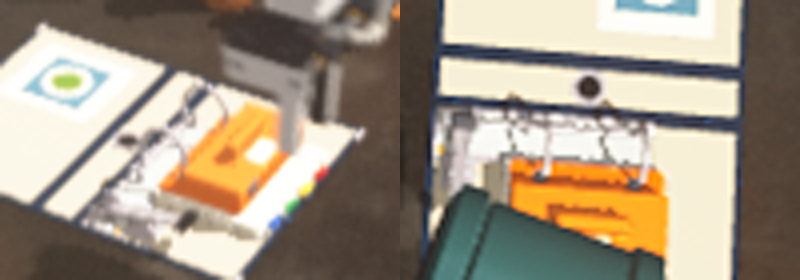

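Side crop (187,220) shows the black roll still down and the rings shut, so the fingers closed without catching it. I'll check where the fingers really are against the reported TCP by projecting it into this view.

```bash
python3 - <<'E'
from h import *
def pr(n,p):
    T=cam(n);f,_,cx,cy=K[n];q=T[:3,:3]@p+T[:3,3];return np.round([f*q[0]/q[2]+cx,f*q[1]/q[2]+cy],1)
o=robot.get_obs();p=np.array(o['tool_pos']);print(p)
for yy in(.023,.0355,-.023,-.0355):
  for xx in(-.008,.008): print(yy,xx,(pr('side',p+[xx,yy,0])-[290,155])*10)
s=robot.snapshot('side')['color']
c=cv2.resize(s[155:210,290:350],None,fx=10,fy=10,interpolation=2);d=cv2.resize(s[190:215,275:305],None,fx=6,fy=6,interpolation=2)
c[:150,:180]=d
cv2.imwrite('pics/d.png',c)
E
```

```text
[ 0.33283474 -0.06176174  0.13310315]
0.023 -0.008 [363. 367.]
0.023 0.008 [318. 353.]
0.0355 -0.008 [349. 388.]
0.0355 0.008 [303. 375.]
-0.023 -0.008 [416. 291.]
-0.023 0.008 [371. 278.]
-0.0355 -0.008 [429. 271.]
-0.0355 0.008 [385. 258.]
```

View pics/d.png

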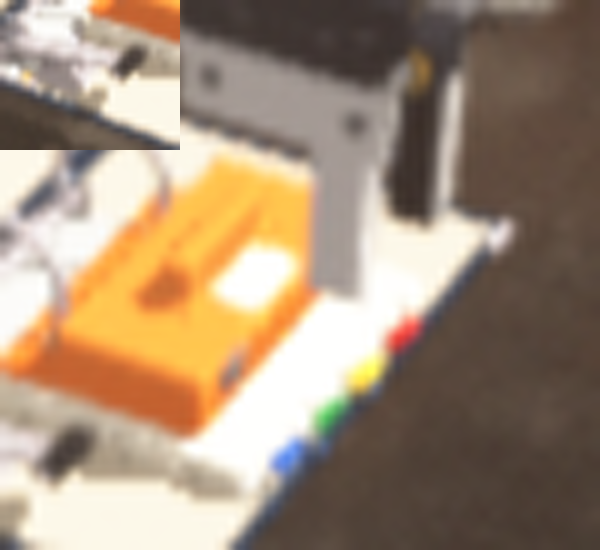

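The visible finger tips end about 6.5 px higher (roughly 25–30 mm) than the reported TCP projects to, so the fingers probably closed above the roll. I'll test this with a slow descent beside the roll, watching the force.

```bash
python3 -c "
from h import *
print(robot.tcp_to_grasp)
go(*w(B,BT,-.04,.108),.012,BT)"
echo '[[0.046, 4, 0.1, 0, 0], [0.046, 4, 0, 0, 0], [0.046, 3.3, 0, 3, 0], [0.046, 0, 0, 3, 0], [0.046, 0, 0, 3, 0], [0.046, 0, 0, 2, 0], [0.046, 0, 0, 0.5, 0], [0.046, 0, 0, 0, 0], [0.046, 0, 0, 0, 0]]' > rows.txt && python3 nudge.py rows.txt
```

```text
0.0188
target [ 0.446  -0.0689  0.012 ] yaw now -0.073 turn -0.001 after turn d [ 0.1095 -0.0016  0.1214] before [ 0.1095 -0.0017  0.1214]
time: 5.15
tool_pos: [0.4485, -0.0718, 0.0205]
ee_rot: [3.141, -0.001, -0.072]
wrist_force: [0.2, -0.6, 0.7]
width: 0.0462
finger_force: 0.0
```

```bash
for i in 1 2; do echo '[[0.046, -0.1, -0.1, 0.4, 0], [0.046, 0, 0, 0, 0]]' > rows.txt && python3 nudge.py rows.txt | egrep 'pos|force'; done; echo '[[0.046, 0, 0, 0.3, 0], [0.046, 0, 0, 0, 0]]' > rows.txt && python3 nudge.py rows.txt | egrep 'pos|force'; echo '[[0.046, 0, 0, 0.3, 0], [0.046, 0, 0, 0, 0]]' > rows.txt && python3 nudge.py rows.txt | egrep 'pos|force'
```

```text
tool_pos: [0.4475, -0.0707, 0.0172]
wrist_force: [0.1, 0.2, 0.5]
finger_force: 0.0
tool_pos: [0.4455, -0.0693, 0.0123]
wrist_force: [-0.2, 0.0, 0.1]
finger_force: 0.0
tool_pos: [0.4452, -0.0693, 0.0088]
wrist_force: [-0.7, -0.1, -0.2]
finger_force: 0.0
tool_pos: [0.4451, -0.0693, 0.0055]
wrist_force: [-0.3, -0.3, -0.5]
finger_force: 0.0
```

```bash
for i in 1 ; do echo '[[0.046, 0, 0, 0.3, 0], [0.046, 0, 0, 0, 0]]' > rows.txt && python3 nudge.py rows.txt | egrep 'pos|force'; echo '[[0.046, 0, 0, 0.3, 0], [0.046, 0, 0, 0, 0]]' > rows.txt && python3 nudge.py rows.txt | egrep 'pos|force';echo '[[0.046, 0, 0, 0.3, 0], [0.046, 0, 0, 0, 0]]' > rows.txt && python3 nudge.py rows.txt | egrep 'pos|force'; done
```

```text
tool_pos: [0.445, -0.0693, 0.0024]
wrist_force: [0.2, 0.3, 0.0]
finger_force: 0.0
tool_pos: [0.445, -0.0693, -0.0006]
wrist_force: [-0.3, 0.7, -0.2]
finger_force: 0.0
tool_pos: [0.4451, -0.0693, -0.0035]
wrist_force: [-1.0, -0.4, 1.0]
finger_force: 0.0
```

No contact at a reported z of -3.5 mm, which is below the cover, so the reported z is definitely off. I'll go on down to the cover to find the offset.

```bash
for i in 1 2; do echo '[[0.046, 0, 0, 0.3, 0], [0.046, 0, 0, 0, 0]]' > rows.txt && python3 nudge.py rows.txt | egrep 'pos|wrist_f';echo '[[0.046, 0, 0, 0.3, 0], [0.046, 0, 0, 0, 0]]' > rows.txt && python3 nudge.py rows.txt | egrep 'pos|wrist_f'; done
```

```text
tool_pos: [0.4451, -0.0693, -0.0065]
wrist_force: [0.5, 1.0, -1.1]
tool_pos: [0.4451, -0.0693, -0.0095]
wrist_force: [1.1, 0.4, 0.6]
tool_pos: [0.445, -0.0693, -0.0125]
wrist_force: [-0.4, -0.1, 0.1]
tool_pos: [0.445, -0.0693, -0.0155]
wrist_force: [-0.8, -0.2, -0.8]
```

To row units: 0.003 m is 0.3.

```bash
echo '[[0.046, 0, 0, 0.3, 0], [0.046, 0, 0, 0, 0]]' > rows.txt && python3 nudge.py rows.txt | egrep 'pos|wrist_f';echo '[[0.046, 0, 0, 0.2, 0], [0.046, 0, 0, 0, 0]]' > rows.txt && python3 nudge.py rows.txt | egrep 'pos|wrist_f'
```

```text
tool_pos: [0.445, -0.0693, -0.0185]
wrist_force: [0.5, -1.2, 0.0]
tool_pos: [0.4452, -0.0694, -0.0203]
wrist_force: [-0.2, 0.2, 0.2]
```

```bash
echo '[[0, 0, 0, 0, 0], [0, 0, 0, 0, 0], [0, 0, 0, 0, 0], [0, 0, 0, 0, 0], [0, 0, 0, 0, 0], [0, 0, 0, 0, 0]]' > rows.txt && python3 nudge.py rows.txt
```

```text
time: 7.82
tool_pos: [0.4457, -0.0659, -0.0201]
ee_rot: [-3.135, -0.0, -0.073]
wrist_force: [2.2, 9.3, 2.0]
width: 0.0255
finger_force: 30.0
```

```bash
python3 -c "
import numpy as np
a=.186+np.linspace(0,1.2,13);x=-86.5*np.cos(a);z=86.5*np.sin(a);print(np.round(np.c_[np.diff(x)/2,-np.diff(z)/2],1).tolist())"
```

```text
[[1.0, -4.2], [1.4, -4.1], [1.8, -3.9], [2.2, -3.7], [2.6, -3.5], [2.9, -3.2], [3.2, -2.9], [3.5, -2.6], [3.7, -2.2], [3.9, -1.8], [4.1, -1.4], [4.2, -1.0]]
```

To row units: -0.0042 m is -0.42, -0.0041 m is -0.41.

```bash
echo '[[0, 0, -0.3, 0, 0], [0, 0.1, 0, -0.42, 0], [0, 0.1, 0, -0.42, 0], [0, 0.14, 0, -0.41, 0], [0, 0.14, 0, -0.41, 0], [0, 0.18, 0, -0.39, 0], [0, 0.18, 0, -0.39, 0], [0, 0.22, 0, -0.37, 0], [0, 0.22, 0, -0.37, 0], [0, 0, 0, 0, 0]]' > rows.txt && python3 nudge.py rows.txt
```

```text
time: 8.65
tool_pos: [0.4566, -0.0667, 0.0123]
ee_rot: [-3.141, 0.005, -0.072]
wrist_force: [-6.4, 3.5, -8.2]
width: 0.0254
finger_force: 30.0
```

```bash
echo '[[0, 0.26, 0, -0.35, 0], [0, 0.26, 0, -0.35, 0], [0, 0.29, 0, -0.32, 0], [0, 0.29, 0, -0.32, 0], [0, 0.32, 0, -0.29, 0], [0, 0.32, 0, -0.29, 0], [0, 0.35, 0, -0.26, 0], [0, 0.35, 0, -0.26, 0], [0, 0.37, 0, -0.22, 0], [0, 0.37, 0, -0.22, 0], [0, 0.39, 0, -0.18, 0], [0, 0.39, 0, -0.18, 0], [0, 0.41, 0, -0.14, 0], [0, 0.41, 0, -0.14, 0], [0, 0.42, 0, -0.1, 0], [0, 0.42, 0, -0.1, 0], [0, 0, 0, 0, 0]]' > rows.txt && python3 nudge.py rows.txt
```

```text
time: 10.07
tool_pos: [0.5165, -0.0711, 0.055]
ee_rot: [-3.142, -0.005, -0.072]
wrist_force: [-7.8, 4.7, 11.5]
width: 0.0258
finger_force: 30.0
```

```bash
echo '[[0.046, 0, 0, 0, 0], [0.046, 0, 0, 0, 0], [0.046, 0, 0, 0, 0], [0.046, 0, 0, -3, 0], [0.046, 0, 0, -3, 0], [0.046, 0, 0, -4, -2.4], [0.046, -2, 2, 0, -2.4], [0.046, 0, 0, 0, 0], [0.046, 0, 0, 0, 0]]' > rows.txt && python3 nudge.py rows.txt; python3 - <<'E'
from h import *
go(*w(B,BT,-.0425,0),.08,BT+np.pi/2-1e-3)
s=robot.snapshot('side')['color']
cv2.imwrite('pics/e.png',cv2.resize(s[100:220,215:355],None,fx=5,fy=5,interpolation=2))
E
```

```text
time: 10.82
tool_pos: [0.4959, -0.0933, 0.1502]
ee_rot: [3.14, -0.003, 0.164]
wrist_force: [-0.7, 0.7, -0.8]
width: 0.0461
finger_force: 0.0
target [ 0.4357 -0.1764  0.08  ] yaw now 0.164 turn -1.334 after turn d [-0.0873 -0.054   0.0702] before [-0.073   0.0722  0.0702]
```

View pics/e.png

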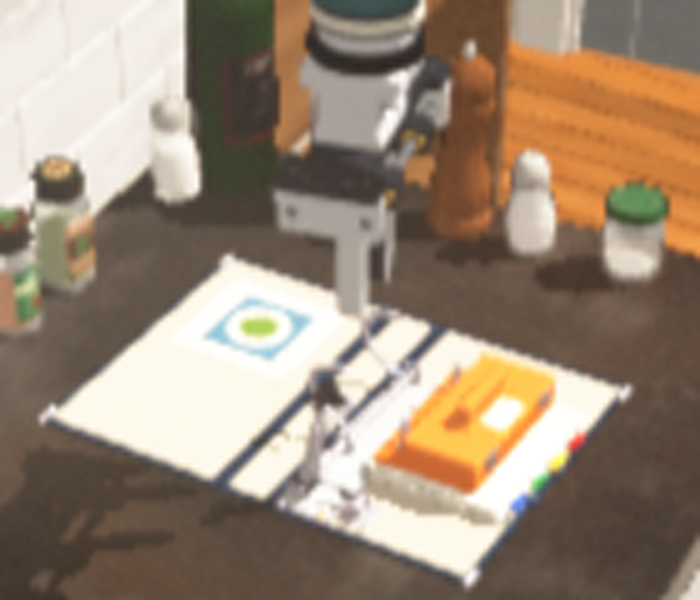

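The side crop shows the lever roll upright at (325,385), the rings leaning back at (375,345), and the orange case still on the pages. Next I'll go to the case and touch its lid to fix the height offset.

To row units: 0.03 m is 3, -0.029 m is -2.9, -0.122 rad is -2.44.

```bash
echo '[[0.05, 0, 0, 0, -2.44], [0.05, 0, 0, 0, -2.44], [0.05, 0, 0, 0, -2.44], [0.05, 0, 0, 0, -2.44], [0.05, 0, 0, 0, -2.44], [0.05, 0, 0, 0, -2.44], [0.05, 0, 0, 0, -2.44], [0.05, 0, 0, 0, -2.4], [0.05, 0, 0, 0, -2.4], [0.05, 0, 0, 0, -2.4], [0.05, 0, 0, 0, -2.4], [0.05, -2.9, -1.8, 0, 0], [0.05, -2.9, -1.8, 0, 0], [0.05, -2.9, -1.8, 1, 0], [0.05, 0, 0, 3, 0], [0.05, 0, 0, 3, 0], [0.05, 0, 0, 0, 0], [0.05, 0, 0, 0, 0]]' > rows.txt && python3 nudge.py rows.txt
python3 -c "
from h import *
go(*w(B,BT,-.0425,0),.035,BT+np.pi/2-1e-3)"
```

```text
time: 12.37
tool_pos: [0.4339, -0.1742, 0.0765]
ee_rot: [-3.136, -0.003, 1.501]
wrist_force: [1.0, -0.3, -0.1]
width: 0.0499
finger_force: 0.0
target [ 0.4357 -0.1764  0.035 ] yaw now 1.501 turn 0.003 after turn d [-0.0021  0.0019  0.0415] before [-0.0021  0.0019  0.0415]
```

To row units: 0.02 m is 2, 0.005 m is 0.5.

```bash
echo '[[0.05, -0.2, 0.2, 2, 0], [0.05, 0, 0, 2, 0], [0.05, 0, 0, 0.5, 0], [0.05, 0, 0, 0, 0]]' > rows.txt && python3 nudge.py rows.txt | egrep 'pos|wrist_f'; for i in 1 2; do echo '[[0.05, 0, 0, 0.3, 0], [0.05, 0, 0, 0, 0]]' > rows.txt && python3 nudge.py rows.txt | egrep 'pos|wrist_f'; echo '[[0.05, 0, 0, 0.2, 0], [0.05, 0, 0, 0, 0]]' > rows.txt && python3 nudge.py rows.txt | egrep 'pos|wrist_f'; done
```

```text
tool_pos: [0.4374, -0.1769, 0.0338]
wrist_force: [0.1, -0.5, -0.2]
tool_pos: [0.4385, -0.1778, 0.0324]
wrist_force: [-0.8, -0.4, -0.1]
tool_pos: [0.438, -0.1777, 0.0298]
wrist_force: [-0.7, -0.1, -1.0]
tool_pos: [0.4373, -0.1775, 0.0259]
wrist_force: [0.1, 0.3, -0.5]
tool_pos: [0.4377, -0.1777, 0.0246]
wrist_force: [-0.4, 0.0, 3.4]
```

The lid (true z 0.048) is touched at a reported 0.0246, so true z = reported + 0.0235. Closing on the bar.

Units first: shifts go in cm and turns go in units of 0.05 rad. So -0.001 m is -0.1.

```bash
echo '[[0.05, 0, 0, -0.1, 0], [0, 0, 0, 0, 0], [0, 0, 0, 0, 0], [0, 0, 0, 0, 0], [0, 0, 0, 0, 0], [0, 0, 0, 0, 0], [0, 0, 0, 0, 0], [0, 0, 0, 0, 0], [0, 0, 0, 0, 0]]' > rows.txt && python3 nudge.py rows.txt ; echo '[[0, 0, 0, -0.5, 0], [0, 0, 0, -1, 0], [0, 0, 0, -1.5, 0], [0, 0, 0, -1.5, 0], [0, 0, 0, -1.5, 0], [0, 0, 0, 0, 0]]' > rows.txt && python3 nudge.py rows.txt
```

```text
time: 14.12
tool_pos: [0.4373, -0.1775, 0.0249]
ee_rot: [-3.141, 0.0, 1.502]
wrist_force: [0.4, 0.5, -0.2]
width: 0.0115
finger_force: 30.0
time: 14.62
tool_pos: [0.4397, -0.1788, 0.0892]
ee_rot: [3.135, 0.003, 1.502]
wrist_force: [0.2, 0.1, -2.0]
width: 0.0119
finger_force: 30.0
```

Held, with the underside at reported z − 0.007. I'll carry the case over the tray and use its flange edge, above the teal lid, to push gently on the teal grip bar.

```bash
cat >> h.py <<'E'
TR=np.array([.467,.262]);TT=-.264
def tf():
    o=robot.get_obs();d=np.array(o['tool_pos'][:2])-TR;c,s=np.cos(TT),np.sin(TT)
    print('tray xy',np.round([c*d[0]+s*d[1],-s*d[0]+c*d[1]],4),'z',round(o['tool_pos'][2],4),'rel yaw',round(o['ee_rot'][2]-TT-np.pi/2,4))
E
python3 -c "
from h import *
go(*w(TR,TT,-.052,0),.14,TT+np.pi/2-1e-3)"
```

```text
target [0.4168 0.2756 0.14  ] yaw now 1.502 turn 0.196 after turn d [ 0.4325 -0.1411 -0.0508] before [ 0.4517 -0.0542 -0.0508]
```

To row units: 0.0309 m is 3.09, 0.031 m is 3.1, 0.098 rad is 1.96.

```bash
echo '[[0, 0, 0, -2.5, 1.96], [0, 0, 0, -2.5, 1.96], [0, 3.09, -1.01, 0, 0], [0, 3.09, -1.01, 0, 0], [0, 3.09, -1.01, 0, 0], [0, 3.09, -1.01, 0, 0], [0, 3.09, -1.01, 0, 0], [0, 3.09, -1.01, 0, 0], [0, 3.09, -1.01, 0, 0], [0, 3.09, -1.01, 0, 0], [0, 3.09, -1.01, 0, 0], [0, 3.09, -1.01, 0, 0], [0, 3.09, -1.01, 0, 0], [0, 3.09, -1.01, 0, 0], [0, 3.1, -1, 0, 0], [0, 3.1, -1, 0, 0], [0, 0, 0, 0, 0], [0, 0, 0, 0, 0], [0, 0, 0, 0, 0]]' > rows.txt && python3 nudge.py rows.txt; python3 - <<'E'
from h import *
tf();go(*w(TR,TT,-.052,0),.075,TT+np.pi/2-1e-3)
s=robot.snapshot('side')['color'];t=robot.snapshot('top')['color']
cv2.imwrite('pics/f.png',np.hstack([cv2.resize(s[190:310,180:310],None,fx=3,fy=3),cv2.resize(t[140:260,150:280],None,fx=3,fy=3)]))
for n,im in(('side',s),):
    hsv=cv2.cvtColor(im,cv2.COLOR_BGR2HSV);m=cv2.inRange(hsv,(5,150,80),(16,255,255));m[:,:180]=0;m[:,320:]=0;m[:180]=0;m[310:]=0
    c=max(cv2.findContours(m,0,2)[0],key=cv2.contourArea);print(n,cv2.approxPolyDP(c,3,True)[:,0].tolist())
E
```

```text
time: 16.2
tool_pos: [0.4142, 0.2766, 0.1343]
ee_rot: [-3.141, 0.002, 1.306]
wrist_force: [0.1, -0.9, -1.8]
width: 0.0114
finger_force: 30.0
tray xy [-0.0548  0.0003] z 0.1343 rel yaw -0.0006
target [0.4168 0.2756 0.075 ] yaw now 1.306 turn 0.0 after turn d [-0.0003  0.0028  0.0593] before [-0.0003  0.0028  0.0593]
side [[277, 232], [272, 229], [276, 235], [263, 235], [262, 231], [266, 240], [258, 247], [251, 243], [253, 233], [249, 236], [245, 232], [225, 249], [246, 263], [274, 242]]
```

```bash
python3 - <<'E'
from h import *
def pr(n,p):
    T=cam(n);f,_,cx,cy=K[n];q=T[:3,:3]@p+T[:3,3];return np.round([f*q[0]/q[2]+cx,f*q[1]/q[2]+cy],1)
p=np.array(robot.get_obs()['tool_pos'])
for x,y,z in((-.031,.065,0),(-.031,-.065,0),(.0545,.065,0),(.0545,.065,.006),(-.031,.065,.03),(-.031,-.065,.03)):
    print(x,y,z,pr('side',np.r_[w(p[:2],TT,x,y),p[2]-.0069+z]))
E
```

```text
-0.031 0.065 0 [246.3 263.5]
-0.031 -0.065 0 [278.3 238.6]
0.0545 0.065 0 [225.2 248.4]
0.0545 0.065 0.006 [225.  246.9]
-0.031 0.065 0.03 [245.7 256. ]
-0.031 -0.065 0.03 [278.3 231.1]
```

The orange corners predicted from the arm agree with the side image to within 0.5 px for (246,263) and (225,249). Now down to push height.

To row units: 0.0028 m is 0.28, 0.02 m is 2.

```bash
echo '[[0, 0, 0.28, 2, 0], [0, 0, 0, 2, 0], [0, 0, 0, 2, 0], [0, 0, 0, 0, 0], [0, 0, 0, 0, 0]]' > rows.txt && python3 nudge.py rows.txt | egrep 'pos|wrist_f'; echo '[[0, 0, 0, 1, 0], [0, 0, 0, 0.6, 0], [0, 0, 0, 0.4, 0], [0, 0, 0, 0, 0], [0, 0, 0, 0, 0]]' > rows.txt && python3 nudge.py rows.txt | egrep 'pos|wrist_f';python3 -c "
from h import *
tf()"
```

```text
tool_pos: [0.4165, 0.2751, 0.0741]
wrist_force: [0.3, 0.2, -1.3]
tool_pos: [0.4172, 0.2765, 0.055]
wrist_force: [-0.1, -0.2, -1.9]
tray xy [-0.0518  0.001 ] z 0.055 rel yaw -0.0009
```

To row units: 0.005 m is 0.5.

```bash
echo '[[0, 0, 0, 0.5, 0], [0, 0, 0, 0, 0]]' > rows.txt && python3 nudge.py rows.txt | egrep 'pos|wrist_f'; echo '[[0, 0, 0.3, 0, 0], [0, 0, 0.3, 0, 0], [0, 0, 0.3, 0, 0], [0, 0, 0, 0, 0]]' > rows.txt && python3 nudge.py rows.txt | egrep 'pos|wrist_f';echo '[[0, 0, 0.3, 0, 0], [0, 0, 0.3, 0, 0], [0, 0, 0.3, 0, 0], [0, 0, 0, 0, 0]]' > rows.txt && python3 nudge.py rows.txt | egrep 'pos|wrist_f'; python3 -c "
from h import *
tf()"
```

```text
tool_pos: [0.417, 0.2763, 0.0495]
wrist_force: [-0.2, 0.6, -2.8]
tool_pos: [0.4265, 0.274, 0.0501]
wrist_force: [-0.4, -0.5, -2.3]
tool_pos: [0.4354, 0.2715, 0.05]
wrist_force: [0.7, 0.1, -2.3]
tray xy [-0.033   0.0009] z 0.05 rel yaw -0.0014
```

```bash
echo '[[0, 0, 0.3, 0, 0], [0, 0, 0.2, 0, 0], [0, 0, 0, 0, 0]]' > rows.txt && python3 nudge.py rows.txt | egrep 'pos|wrist_f';echo '[[0, 0, 0.2, 0, 0], [0, 0, 0, 0, 0]]' > rows.txt && python3 nudge.py rows.txt | egrep 'pos|wrist_f'; python3 - <<'E'
from h import *
tf()
s=robot.snapshot('side')['color'];t=robot.snapshot('top')['color']
cv2.imwrite('pics/gs.png',s);cv2.imwrite('pics/gt.png',t)
for n,im,(x0,x1,y0,y1) in(('side',s,(190,310,215,300)),('top',t,(170,250,150,235))):
    hsv=cv2.cvtColor(im,cv2.COLOR_BGR2HSV);m=np.zeros(im.shape[:2],np.uint8);m[y0:y1,x0:x1]=cv2.inRange(hsv,(80,150,30),(95,255,255))[y0:y1,x0:x1]
    for c in cv2.findContours(m,0,2)[0]:
        if cv2.contourArea(c)>8:print(n,cv2.contourArea(c),cv2.approxPolyDP(c,1.5,True)[:,0].tolist())
E
```

```text
tool_pos: [0.4399, 0.2702, 0.05]
wrist_force: [0.1, 0.3, -2.3]
tool_pos: [0.4416, 0.2697, 0.0499]
wrist_force: [-0.6, 0.5, -1.7]
tray xy [-0.0265  0.0009] z 0.0499 rel yaw -0.0011
side 124.0 [[241, 241], [219, 256], [219, 260], [241, 245]]
top 219.5 [[220, 174], [216, 178], [213, 187], [229, 191], [230, 196], [235, 179], [229, 177], [231, 181], [227, 182], [225, 180], [227, 176]]
```

```bash
for i in 1 2; do echo '[[0, 0, 0.15, 0, 0], [0, 0, 0, 0, 0]]' > rows.txt && python3 nudge.py rows.txt | egrep 'pos|wrist_f';echo '[[0, 0, 0.15, 0, 0], [0, 0, 0, 0, 0]]' > rows.txt && python3 nudge.py rows.txt | egrep 'pos|wrist_f';done; python3 - <<'E'
from h import *
tf()
t=robot.snapshot('top')['color'];t0=cv2.imread('pics/gt.png')
for im in(t0,t):
    hsv=cv2.cvtColor(im,cv2.COLOR_BGR2HSV);m=np.zeros(im.shape[:2],np.uint8);m[150:235,170:250]=cv2.inRange(hsv,(80,150,30),(95,255,255))[150:235,170:250]
    ys,xs=np.nonzero(m);print(len(xs),xs.mean(),ys.mean(),ys.min(),xs.max())
E
```

```text
tool_pos: [0.4428, 0.2695, 0.0499]
wrist_force: [-1.0, 0.7, -2.7]
tool_pos: [0.4442, 0.2692, 0.05]
wrist_force: [-2.5, 0.6, -1.2]
tool_pos: [0.4447, 0.2695, 0.0499]
wrist_force: [-4.9, 2.7, -1.2]
tool_pos: [0.445, 0.2694, 0.0498]
wrist_force: [-6.1, 3.3, 0.2]
tray xy [-0.0231  0.0014] z 0.0498 rel yaw -0.0007
277 224.1119133574007 184.36101083032491 174 235
276 224.18840579710144 183.1413043478261 173 235
```

The wall stop was felt at 6 N, at tray x = −23 mm (expected −24). I'll back off to −53.5 and lower.

To row units: -0.008 m is -0.8.

```bash
echo '[[0, 0, -0.8, 0, 0], [0, 0, -0.8, 0, 0], [0, 0, -0.8, 0, 0], [0, 0, -0.8, 0, 0], [0, 0, 0, 0, 0], [0, 0, 0, 0, 0]]' > rows.txt && python3 nudge.py rows.txt | egrep 'pos|wrist_f'; python3 -c "
from h import *
tf();go(*w(TR,TT,-.0535,.001),.016,TT+np.pi/2-1e-3)"
```

```text
tool_pos: [0.4161, 0.2768, 0.0501]
wrist_force: [0.2, 0.2, -2.2]
tray xy [-0.053  0.001] z 0.0501 rel yaw -0.0002
target [0.4156 0.2769 0.016 ] yaw now 1.307 turn 0.001 after turn d [ 0.     -0.0005  0.0341] before [ 0.     -0.0005  0.0341]
```

To row units: 0.007 m is 0.7, 0.004 m is 0.4.

```bash
echo '[[0, 0, -0.05, 0.7, 0], [0, 0, 0, 0.7, 0], [0, 0, 0, 0.4, 0], [0, 0, 0, 0, 0]]' > rows.txt && python3 nudge.py rows.txt | egrep 'pos|wrist_f'; echo '[[0, 0, 0, 0.5, 0], [0, 0, 0, 0.5, 0], [0, 0, 0, 0, 0]]' > rows.txt && python3 nudge.py rows.txt | egrep 'pos|wrist_f';echo '[[0, 0, 0, 0.3, 0], [0, 0, 0, 0.2, 0], [0, 0, 0, 0, 0]]' > rows.txt && python3 nudge.py rows.txt | egrep 'pos|wrist_f'
```

```text
tool_pos: [0.4147, 0.276, 0.03]
wrist_force: [0.4, -0.8, -1.7]
tool_pos: [0.415, 0.2763, 0.0206]
wrist_force: [-0.8, -0.3, -1.8]
tool_pos: [0.4155, 0.2766, 0.0165]
wrist_force: [-0.2, -0.2, -2.8]
```

To row units: 0.002 m is 0.2.

```bash
echo '[[0, 0, 0, 0.2, 0], [0, 0, 0, 0, 0]]' > rows.txt && python3 nudge.py rows.txt | egrep 'pos|wrist_f'; echo '[[0, 0, 0, 0.1, 0], [0, 0, 0, 0, 0]]' > rows.txt && python3 nudge.py rows.txt | egrep 'pos|wrist_f';echo '[[0, 0, 0, 0.1, 0], [0, 0, 0, 0, 0]]' > rows.txt && python3 nudge.py rows.txt | egrep 'time|pos|wrist_f'
```

```text
tool_pos: [0.4157, 0.2768, 0.0148]
wrist_force: [0.2, -0.2, -2.9]
tool_pos: [0.4158, 0.2768, 0.0139]
wrist_force: [0.5, -0.4, -1.7]
time: 21.08
tool_pos: [0.4158, 0.2768, 0.013]
wrist_force: [0.2, 0.2, -3.0]
```

To row units: 0.001 m is 0.1.

```bash
echo '[[0, 0, 0, 0.1, 0], [0, 0, 0, 0, 0]]' > rows.txt && python3 nudge.py rows.txt | egrep 'pos|wrist_f'; echo '[[0, 0, 0, 0.1, 0], [0, 0, 0, 0, 0]]' > rows.txt && python3 nudge.py rows.txt | egrep 'time|pos|wrist_f'
```

```text
tool_pos: [0.4158, 0.2768, 0.0129]
wrist_force: [-1.4, -0.7, 4.0]
time: 21.42
tool_pos: [0.4159, 0.2769, 0.0129]
wrist_force: [-4.7, -2.5, 8.6]
```

To row units: -0.04 m is -4, -0.03 m is -3.

```bash
echo '[[0.046, 0, 0, 0, 0], [0.046, 0, 0, -0.1, 0], [0.046, 0, 0, 0, 0], [0.046, 0, 0, 0, 0], [0.046, 0, 0, 0, 0], [0.046, 0, 0, -2, 0], [0.046, 0, 0, -3, 0], [0.046, 0, 0, -4, 0], [0.046, 0, 0, -4, 0], [0, -4, 0, 0, 0], [0, -4, 0, 0, 0], [0, -4, 0, 0, 0], [0, -4, 0, 0, 0], [0, -4, 0, 0, 0], [0, 0, 0, 0, 0], [0, 0, 0, 0, 0]]' > rows.txt && python3 nudge.py rows.txt; python3 - <<'E'
from h import *
go(*w(B,BT,.029,.110),.16,BT)
s=robot.snapshot('side')['color'];t=robot.snapshot('top')['color']
a=cv2.resize(t[150:240,165:250],None,fx=4.4,fy=4.4,interpolation=2);b=cv2.resize(s[220:300,195:295],None,fx=4,fy=4,interpolation=2)
c=np.zeros((400,790,3),np.uint8);c[:a.shape[0],:a.shape[1]]=a;c[:b.shape[0],380:380+b.shape[1]]=b
cv2.imwrite('pics/g.png',c)
E
```

```text
time: 22.75
tool_pos: [0.3628, 0.0826, 0.1415]
ee_rot: [-3.141, -0.001, 1.301]
wrist_force: [0.4, -0.6, 0.6]
width: 0.0029
finger_force: 0.0
target [ 0.5149 -0.0719  0.16  ] yaw now 1.301 turn 1.373 after turn d [ 0.1629  0.1432 -0.0185] before [-0.1084  0.1878 -0.0185]
```

View pics/g.png

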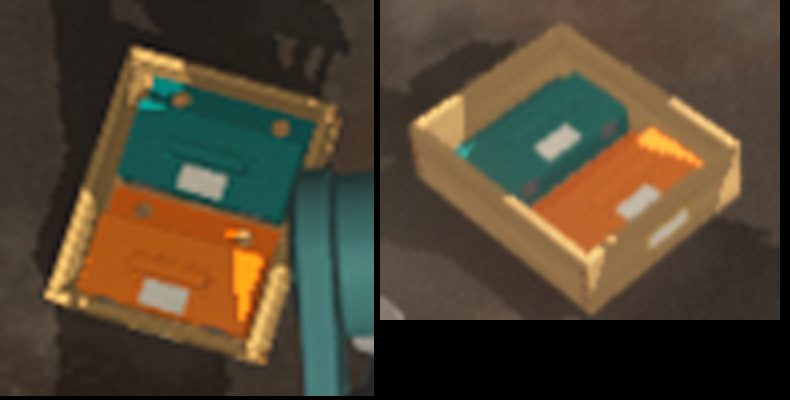

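The last view shows teal against the far wall (about (210,165)) and orange lying flat beside it (about (180,260)), both below the rim. Now I'll grip the raised lever and drive it back down.

```bash
echo '[[0.046, 0, 0, 0, 2.496], [0.046, 0, 0, 0, 2.496], [0.046, 0, 0, 0, 2.496], [0.046, 0, 0, 0, 2.496], [0.046, 0, 0, 0, 2.496], [0.046, 0, 0, 0, 2.496], [0.046, 0, 0, 0, 2.496], [0.046, 0, 0, 0, 2.496], [0.046, 0, 0, 0, 2.496], [0.046, 0, 0, 0, 2.496], [0.046, 0, 0, 0, 2.496], [0.046, 3.26, 2.86, -0.3, 0], [0.046, 3.26, 2.86, -0.3, 0], [0.046, 3.26, 2.86, 0, 0], [0.046, 3.26, 2.86, 0, 0], [0.046, 3.26, 2.86, 0, 0], [0.046, 0, 0, 0, 0], [0.046, 0, 0, 0, 0], [0.046, 0, 0, 0, 0]]' > rows.txt && python3 nudge.py rows.txt; python3 -c "
from h import *
go(.5155,-.0705,.052,BT)"
```

```text
time: 24.43
tool_pos: [0.5103, -0.0618, 0.1467]
ee_rot: [-3.14, 0.002, -0.065]
wrist_force: [-0.6, 0.3, 0.7]
width: 0.0463
finger_force: 0.0
target [ 0.5155 -0.0705  0.052 ] yaw now -0.065 turn 0.007 after turn d [0.0058 0.0084 0.0947] before [0.0057 0.0084 0.0947]
```

```bash
echo '[[0.046, 0.55, 0.8, 0, 0.14], [0.046, 0, 0, 2, 0], [0.046, 0, 0, 2, 0], [0.046, 0, 0, 2, 0], [0.046, 0, 0, 1.5, 0], [0.046, 0, 0, 0, 0], [0.046, 0, 0, 0, 0]]' > rows.txt && python3 nudge.py rows.txt | egrep 'pos|wrist_f'; echo '[[0.046, 0, 0, 1, 0], [0.046, 0, 0, 0.9, 0], [0.046, 0, 0, 0, 0], [0.046, 0, 0, 0, 0]]' > rows.txt && python3 nudge.py rows.txt | egrep 'pos|wrist_f'; echo '[[0, 0, 0, 0, 0], [0, 0, 0, 0, 0], [0, 0, 0, 0, 0], [0, 0, 0, 0, 0], [0, 0, 0, 0, 0], [0, 0, 0, 0, 0]]' > rows.txt && python3 nudge.py rows.txt
```

```text
tool_pos: [0.5146, -0.071, 0.0727]
wrist_force: [0.1, 0.1, 0.6]
tool_pos: [0.5149, -0.0718, 0.0534]
wrist_force: [0.2, 0.2, 0.1]
time: 25.85
tool_pos: [0.5157, -0.071, 0.0542]
ee_rot: [-3.14, -0.001, -0.074]
wrist_force: [0.4, 4.6, 2.4]
width: 0.0254
finger_force: 30.0
```

Gripped (25.4 mm). Now the arc in reverse.

```bash
echo '[[0, -0.42, 0, 0.1, 0], [0, -0.42, 0, 0.1, 0], [0, -0.41, 0, 0.14, 0], [0, -0.41, 0, 0.14, 0], [0, -0.39, 0, 0.18, 0], [0, -0.39, 0, 0.18, 0], [0, -0.37, 0, 0.22, 0], [0, -0.37, 0, 0.22, 0], [0, -0.35, 0, 0.26, 0], [0, -0.35, 0, 0.26, 0], [0, -0.32, 0, 0.29, 0], [0, -0.32, 0, 0.29, 0], [0, -0.29, 0, 0.32, 0], [0, -0.29, 0, 0.32, 0]]' > rows.txt && python3 nudge.py rows.txt | egrep 'pos|wrist_f|width'; echo '[[0, -0.26, 0, 0.35, 0], [0, -0.26, 0, 0.35, 0], [0, -0.22, 0, 0.37, 0], [0, -0.22, 0, 0.37, 0], [0, -0.18, 0, 0.39, 0], [0, -0.18, 0, 0.39, 0], [0, -0.14, 0, 0.41, 0], [0, -0.14, 0, 0.41, 0], [0, -0.1, 0, 0.35, 0], [0, -0.1, 0, 0.2, 0], [0, 0, 0, 0, 0], [0, 0, 0, 0, 0]]' > rows.txt && python3 nudge.py rows.txt
```

```text
tool_pos: [0.4675, -0.0676, 0.0288]
wrist_force: [-5.2, 6.1, 16.5]
width: 0.0251
time: 28.02
tool_pos: [0.4425, -0.0657, -0.015]
ee_rot: [-3.14, 0.009, -0.074]
wrist_force: [-4.6, 4.3, -9.1]
width: 0.0253
finger_force: 30.0
```

To row units: -0.015 m is -1.5, -0.03 m is -3.

```bash
echo '[[0.046, 0, 0, 0, 0], [0.046, 0, 0, 0, 0], [0.046, 0, 0, 0, 0], [0.046, 0, 0, -2, 0], [0.046, 0, 0, -3, 0], [0.046, 0.3, 0, -1.5, 0], [0, 0, 0, 0, 0], [0, 0, 0, 0, 0], [0, 0, 0, 0, 0], [0, 0, 0, 0, 0], [0, 0, 0, 0, 0], [0, 0, 0, 2, 0], [0, 0, 0, 0.6, 0], [0, 0, 0, 0, 0]]' > rows.txt && python3 nudge.py rows.txt; for i in 1 2 3; do echo '[[0, 0, 0, 0.3, 0], [0, 0, 0, 0, 0]]' > rows.txt && python3 nudge.py rows.txt|egrep 'pos|wrist_f';done
```

```text
time: 29.18
tool_pos: [0.4469, -0.0665, 0.0238]
ee_rot: [-3.141, 0.006, -0.074]
wrist_force: [0.1, -0.1, -0.5]
width: 0.0005
finger_force: 0.0
tool_pos: [0.4492, -0.0671, 0.0233]
wrist_force: [-0.0, -0.2, -0.4]
tool_pos: [0.4495, -0.0671, 0.0207]
wrist_force: [-0.5, -0.0, 0.2]
tool_pos: [0.4493, -0.0671, 0.0174]
wrist_force: [0.4, 0.1, -0.4]
```

To row units: -0.003 m is -0.3, 0.002 m is 0.2.

```bash
echo '[[0, -0.3, 0, 0.2, 0], [0, 0, 0, 0, 0]]' > rows.txt && python3 nudge.py rows.txt|egrep 'pos|wrist_f';for i in 1 2 3; do echo '[[0, 0, 0, 0.15, 0], [0, 0, 0, 0, 0]]' > rows.txt && python3 nudge.py rows.txt|egrep 'pos|wrist_f';done
```

```text
tool_pos: [0.4457, -0.0667, 0.0153]
wrist_force: [-0.1, 0.4, 0.3]
tool_pos: [0.4463, -0.0668, 0.014]
wrist_force: [-0.7, 0.0, 0.1]
tool_pos: [0.4463, -0.0669, 0.0124]
wrist_force: [-0.1, 0.2, -0.4]
tool_pos: [0.4466, -0.0669, 0.012]
wrist_force: [-1.6, -0.9, 3.3]
```

Contact came exactly at the lever-down height (roll top 0.036). I'll press a little more, retreat and check the rings in the pictures.

To row units: 0.002 m is 0.2, 0.001 m is 0.1.

```bash
echo '[[0, 0, 0, 0.2, 0], [0, 0, 0, 0.1, 0], [0, 0, 0, 0, 0], [0, 0, 0, 0, 0]]' > rows.txt && python3 nudge.py rows.txt|egrep 'pos|wrist_f'; echo '[[0, 0, 0, -3, 0], [0, 0, 0, -4, 0], [0, 0, 0, -4, 0], [0, -3, -3, 0, 0], [0, -3, -3, 0, 0], [0, -3, -3, 0, 0], [0, -3, -3, 0, 0], [0, 0, 0, 0, 0], [0, 0, 0, 0, 0], [0, 0, 0, 0, 0], [0, 0, 0, 0, 0]]' > rows.txt && python3 nudge.py rows.txt; python3 - <<'E'
from h import *
from h import T1,S1
s=robot.snapshot('side')['color'];a=cv2.imread('pics/side0.png')
g=cv2.cvtColor(s,6)[196:206,290:302];g0=cv2.cvtColor(a,6)[196:206,290:302]
for n,h in(('now',g),('start',g0)):
    ys,xs=np.nonzero(h<90);print(n,'roll px',len(xs),xs.mean()+290,ys.mean()+196)
o=robot.get_obs();print(np.abs(o['qvel']).max(),o['wrist_force'],o['time'])
E
```

```text
tool_pos: [0.4467, -0.067, 0.0114]
wrist_force: [-6.6, 1.0, 17.6]
time: 31.6
tool_pos: [0.3384, 0.0586, 0.1182]
ee_rot: [3.141, -0.0, -0.075]
wrist_force: [0.5, -0.2, -0.5]
width: 0.0004
finger_force: 0.0
now roll px 9 296.3333333333333 199.66666666666666
start roll px 16 296.0 200.0
0.008471406838524672 [-0.60369035  0.6231125   0.32981854] 31.65
```

The roll is back at its starting pixel, (296,200), and the arm is clear of everything. Handing in.

```bash
python3 -c "
from bench import robot
print(robot.close_job())"
```

```text
the job is handed in; nothing more can be done
None
```

I handed the job in at about 32 s: the orange case lies flat in the tray beside the teal one, which is back against the far wall, and the lever is pressed fully down. The hand-in gave no verdict; the last picture showed both cases below the rim, and the lever roll is back at its starting place in the image.

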